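# Serve the orange sweets from a tipping carousel

## Robot

A 7-joint arm with a two-finger parallel gripper is mounted at the origin on the work surface. World frame = base frame: x ahead of the robot, y to its left, z up, the work surface at z = 0. Lengths are in m, angles in rad, forces in N, time in s.
With the tool pointing down it reaches from about 0.4 to 0.85 m from the base axis. Payload 10.4 kg.
Tool frame: the origin (TCP) lies on the centre line of the jaws, within the pads' length; the fingertips stand r.tip_extent ahead of it and the grasp point (between the pads) lies 3 mm ahead of it (r.tip_extent is the distance from the TCP to the fingertips, in m); z points along the fingers, y is the direction in which the jaws open and shut (so a half turn about z gives the same grasp; the last joint's range is limited). The gripper opens to 87 mm and grips with 3 to 60 N. Pads are 19 mm wide; open, the fingers measure 117 mm over their backs; the gripper's body (75 mm by 190 mm) begins 51 mm behind the grasp point.
Start: joints at [-1.323, 0.332, -0.065, 1.46, 0.022, 1.35, -0.088], TCP at [0.167, 0.602, 0.245] pointing down, gripper open.
Joint ranges: [-2.6, 2.6], [-0.5, 2.12], [-1.47, 1.34], [0.16, 2.42], [-1.27, 4.41], [0.06, 2.06], [-2.6, 2.6]. Speed limits (rad/s): [2.22, 2.22, 2.79, 2.79, 3.14, 3.14, 3.14].

## Interface

Orientations are given as a unit quaternion [x, y, z, w].
In Python, from bench import r gives the robot as it stands. The module is installed in compiled form; this text tells all that it offers.
- The arm moves only by the shell command python3 -m jog 'ROWS' [FORCE]. ROWS is JSON, a list of rows, each a list of 5 numbers: the shift along the tool's x, y, z in cm, then the turn about the tool's z in rad, then the closure, from 0 (fully open) to 1 (shut). A call has exactly 10 rows; each row shifts and turns the pose as measured when the row begins, along the tool's axes as they then stand; what a row does not reach is not made up. A row lasts 1/10 s, in which the tool goes at most 50 mm and 8.59 degrees, less where a joint would pass 70% of its speed; a pose out of reach is approached as far as the arm can. A call with a gripper value outside its range is refused whole. The fingers move at their own pace and stop on an object; FORCE is the grip in N (left out, the last holds). Time passes only in rows, so rows that do not move let the fingers close, or fill a call up. It gives the time, the measured TCP pose, the force and the opening at its end, in the units of the state.
- r.read_state(): the state, without advancing time (a new reading comes with each control period).
- r.camera(name): name is "scene" or "top" or "wrist"; returns a dict with "pixels" (480x640x3 uint8, red, green, blue), "fx", "fy", "cx", "cy" (pixels), "camera_from_world" (4x4, takes a point from world to camera coordinates). Camera axes: x right, y up, looking along -z (the intrinsics and any distortion apply to the point x, -y, -z); pixel columns grow to the right and rows downward; lengths in m; the calibration is good to about 2 mm. A picture is of the moment at which its call begins. There is no depth.
- r.close_job(): hands the job in, once; it reports no verdict.
The state is a dict: "time": time; "joint_positions": joint angles; "joint_vel": joint speeds; "joint_torque": joint torques, N m; "ee_pos": TCP position; "eef_rot": TCP orientation; "ft_force": force on the tool from outside, world axes, zero at the start; "torque": the same for the moment, N m; "width": finger opening in m.
Only numpy, scipy, OpenCV 4.12 (cv2) and the standard library are available. Lean on these libraries where they do the work, as an engineer would, in place of code of your own. Each camera call takes 0.05 s, during which the arm holds its last target. There are 200 camera calls.

## Task

Turn the carousel by its black peg until the compartment with the two orange sweets faces the spout, then lift the red handle to tip the carousel so that both orange sweets roll into the bowl, and lower it gently back onto its rest, without letting it drop. All other sweets must stay in the carousel, and the bowl and the other things on the table must stay where they are.

Things in the scene. Friction and masses are not known exactly. Their poses are not given: they have to be found in the camera images.
- wheel_center (a point): On the axis of the carousel's turntable (wooden, 162 mm across), level with the outer edge of its floor. z: its axis, upright at rest. Hub 32 mm across; four dividers make four open-topped quarter compartments; hub and dividers reach 28 to 30 mm above this point. Floor flat, its rim banked up 4 mm. One compartment is empty, the others hold two sweets of one colour, in any order.
- wheel (a joint): Turn of the turntable on its cradle, rad, counter-clockwise from above positive; at 0 and every 1.571 a compartment is square to the spout. Starts near 0 with the empty compartment at the spout. Turns either way as far as needed, with slight friction (about 1 N at the peg), and stays where it is left, also when tipped.
- peg (a point): Grip point of the turning peg: round, black, 14 mm thick, upright, 54 mm from the turntable's axis, standing on the divider between mouth0 and mouth1. It is a sleeve that spins freely on a steel pin, so it can be held while the turntable turns. Its top is 19 mm above this point; divider and hub tops are 34 to 36 mm below it, the clear fence's rim 32 mm below.
- mouth0 (a point): Middle of the outer mouth of one compartment, at its floor, 83 mm from the turntable's axis; turns with it. mouth0 to mouth3 follow counter-clockwise from above, a quarter turn apart; which one holds the orange sweets varies: see where they lie.
- mouth1 (a point): Outer mouth of the next compartment, counter-clockwise.
- mouth2 (a point): Outer mouth of the third compartment.
- mouth3 (a point): Outer mouth of the fourth compartment.
- spout (a point): Middle of the spout opening, at floor level, 83 mm from the turntable's axis: a 61 mm gap in the clear fence (174 mm outside diameter, 32 mm above this point) round the turntable, leading to a 60 mm wooden chute over the bowl. Coincides with the mouth of the compartment that is square to it. Moves with the cradle; x of its frame points along the cradle towards the handle.
- hinge (a point): Middle of the level hinge axle on which the cradle (turntable, fence, chute and handle) tips, 90 mm above the table, under the chute. Frame of the fixed wooden stand: y along the axle, x level from the spout side towards the handle side, z up.
- cradle (a joint): Tip angle of the cradle, rad: 0 at rest on its stop (turntable level), grows as the handle is lifted, at most 0.85. Above about 0.4, best 0.7 or more, sweets roll out of the compartment at the spout, within a second. It falls back at once if let go; lifting takes 3 to 6 N at the handle. Let go only within a few millimetres of rest.
- handle (a point): Middle of the red tipping handle: a level round bar 12 mm thick, 88 mm long, parallel to the hinge axle, opposite the spout, 227 mm from the axle. Two steel arms hold its ends; the fence is 44 mm from it. 115 mm above the table at rest; tipping by 0.75 raises it by about 150 mm on its arc. A sleeve that spins freely, so it can be held firmly.
- stand: Fixed wooden base of the carousel, 205 x 170 x 14 mm; origin at the centre of its underside. Local -x is the spout side, +x the handle side.
- bowl: White ceramic bowl, 124 mm across, 55 mm tall, loose, already standing under the chute. Origin at the centre of its underside.
- jar_a: Amber jam jar with red cap, 66 mm across, 85 mm tall, loose, beside the carousel. Bystander. Origin at the underside.
- jar_b: Dark red jam jar with white cap, 66 mm across, 85 mm tall. Bystander.
- cup: White plastic tasting cup, 66 mm across, 80 mm tall, near the bowl. Bystander.
- spoon: Spoon, 170 mm long, lying on the table. Bystander.
- phone: Black phone, 75 x 150 x 9 mm, lying on the table. Bystander.
- orange1_center (a point): Centre of one of the two orange sweets: a hard ball 26 mm across, 13 g.
- orange2_center (a point): Centre of one of the two orange sweets: a hard ball 26 mm across, 13 g.
- green1_center (a point): Centre of one of the two green sweets: a hard ball 26 mm across, 13 g.
- green2_center (a point): Centre of one of the two green sweets: a hard ball 26 mm across, 13 g.
- plum1_center (a point): Centre of one of the two plum (dark purple) sweets: a hard ball 26 mm across, 13 g.
- plum2_center (a point): Centre of one of the two plum (dark purple) sweets: a hard ball 26 mm across, 13 g.
Not all that is in view belongs to the job. Of the things that look like the bowl, take the one that is farthest to the robot's left at the start.

How it is judged:
By the outcome, as a careful person would: the job done as asked, in the order asked, and still so for the second after the job is handed in, with the robot touching nothing.
It also fails if it takes over 61 s, if anything falls off the work surface, if the arm or the gripper's body presses on something with over 40 N, if the wrist force passes 120 N, or if a joint passes its speed limit or range.

## Working session

There is one attempt and no reset: what is moved stays moved. The work goes in short steps, Python scripts to look and compute and a shell command to move; the robot and the scene stay as the last step left them, time stands still between calls to the robot, and variables do not carry over. Pictures are saved under pics/ and viewed, about 8 in all and at most 12, crops included, and the job is handed in when it is done.

```bash
mkdir -p pics
cat > h.py <<'E'
import numpy as np, cv2
from bench import r
def snap(name,fn=None):
    c=r.camera(name); 
    if fn: cv2.imwrite('pics/'+fn,c['pixels'][:,:,::-1])
    return c
def ray(c,u,v):
    T=np.array(c['camera_from_world']);R=T[:3,:3];o=-R.T@T[:3,3]
    d=np.array([(u-c['cx'])/c['fx'],-(v-c['cy'])/c['fy'],-1.])
    return o,R.T@d
def onz(c,u,v,z):
    o,d=ray(c,u,v);return o+d*(z-o[2])/d[2]
def proj(c,p):
    T=np.array(c['camera_from_world']);q=T[:3,:3]@np.asarray(p)+T[:3,3]
    return np.array([c['cx']+c['fx']*q[0]/-q[2],c['cy']-c['fy']*q[1]/-q[2]])
E
python3 - <<'E'
from h import *
import pickle
print(r.read_state(),r.tip_extent)
d={}
for n in('scene','top'):
    c=snap(n,n+'0.png');d[n]=c;print(n,[c[k] for k in('fx','fy','cx','cy')],c.keys(),np.round(ray(c,320,240),3))
pickle.dump(d,open('d.pkl','wb'))
E
```

```text
{'time': 0.0, 'joint_positions': array([-1.3226302 ,  0.33282207, -0.06469919,  1.4609611 ,  0.02162093,
        1.34985414, -0.08849177]), 'joint_vel': array([0.00016278, 0.00157918, 0.00060817, 0.00050126, 0.00238592,
       0.00160626, 0.00059187]), 'joint_torque': array([ 2.57849852e-04, -6.23254824e+01,  2.45334639e-02, -3.89904070e+01,
       -6.13957574e-02,  3.97933682e-02,  1.14402501e-04]), 'ee_pos': array([0.16708571, 0.60188932, 0.24377556]), 'eef_rot': array([ 1.34953268e-01,  9.90851735e-01, -6.72423402e-04, -4.95265347e-05]), 'ft_force': array([ 0.32367483, -0.00887125, -0.64359075]), 'torque': array([-0.04911333, -0.01004091,  0.01017082]), 'width': 0.08705331063006452} 0.022
scene [509.555321501123, 509.555321501123, 322.27861297916974, 235.87637651742133] dict_keys(['pixels', 'fx', 'fy', 'cx', 'cy', 'camera_from_world']) [[ 0.921  0.573  1.149]
 [-0.276 -0.43  -0.86 ]]
top [524.5805115062778, 524.5805115062778, 332.7595213134321, 238.2855960559107] dict_keys(['pixels', 'fx', 'fy', 'cx', 'cy', 'camera_from_world']) [[ 0.373  0.066  1.369]
 [ 0.153  0.017 -0.988]]
```

View pics/top0.png

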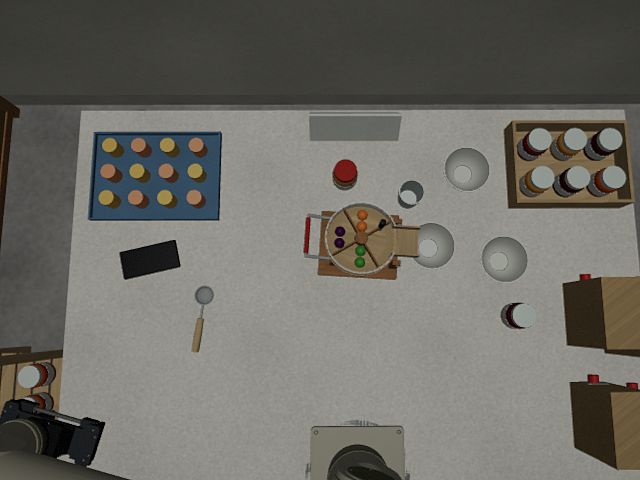

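View pics/scene0.png

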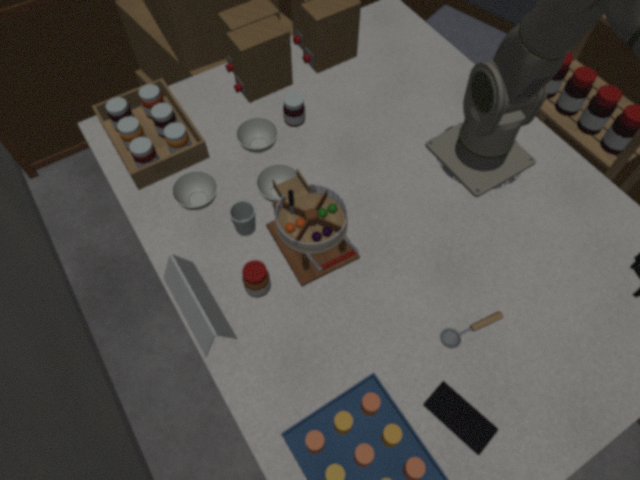

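The top view shows the carousel at about (360,238) with its spout to the right (-y) and the handle at (308,237). The orange sweets are at (362,215-226), one compartment counter-clockwise of the spout. The peg is at (382,225), so the turntable must turn a quarter clockwise. The bowl at (433,245) is the leftmost of the three and sits under the chute.

```bash
cat >> h.py <<'E'
def tri(c1,p1,c2,p2):
    o1,d1=ray(c1,*p1);o2,d2=ray(c2,*p2);d1/=np.linalg.norm(d1);d2/=np.linalg.norm(d2)
    s=np.linalg.lstsq(np.c_[d1,-d2],o2-o1,rcond=None)[0]
    a=o1+s[0]*d1;b=o2+s[1]*d2;return (a+b)/2,np.linalg.norm(a-b)
def blobs(c,lo,hi,box,amin=4):
    x0,y0,x1,y1=box;im=c['pixels'][y0:y1,x0:x1]
    hsv=cv2.cvtColor(im,cv2.COLOR_RGB2HSV)
    m=cv2.inRange(hsv,np.array(lo),np.array(hi));n,l,s,ce=cv2.connectedComponentsWithStats(m)
    return [(np.round(ce[i]+[x0,y0],1),s[i,4],s[i,2:4].tolist()) for i in range(1,n) if s[i,4]>=amin]
E
python3 - <<'E'
from h import *
import pickle
d=pickle.load(open('d.pkl','rb'));t,s=d['top'],d['scene']
bt=(295,195,430,285);bs=(255,165,365,285)
for nm,lo,hi in(('red',(0,150,60),(5,255,255)),('red2',(172,150,60),(180,255,255)),('black',(0,0,0),(180,255,38)),('orange',(8,200,150),(16,255,255)),('green',(45,120,40),(80,255,255)),('plum',(130,80,20),(165,255,255))):
    print(nm,'T',blobs(t,lo,hi,bt),'\n  S',blobs(s,lo,hi,bs))
a=cv2.resize(t['pixels'][190:290,295:465],None,fx=4.5,fy=4.5,interpolation=3)[:,:,::-1]
b=cv2.resize(s['pixels'][160:290,240:370],None,fx=4.5,fy=4.5,interpolation=3)[:,:,::-1]
cv2.imwrite('pics/c1.png',np.vstack([cv2.resize(a,(544,320)),]));
h=585;im=np.zeros((590,800,3),np.uint8);a2=cv2.resize(a,(440,260));im[:260,:440]=a2;b2=cv2.resize(b,(360,360));im[230:590,440:]=b2
cv2.imwrite('pics/c2.png',im)
E
```

```text
red T [(array([306.8, 235.1]), np.int32(136), [6, 36])] 
  S [(array([335.9, 260.2]), np.int32(127), [30, 17]), (array([352.9, 252.4]), np.int32(7), [3, 4]), (array([259.2, 271.5]), np.int32(160), [12, 20])]
red2 T [] 
  S [(array([351.2, 252.8]), np.int32(4), [2, 3])]
black T [(array([381.9, 223.7]), np.int32(48), [8, 10]), (array([339.9, 231.3]), np.int32(39), [10, 9]), (array([398.5, 227. ]), np.int32(6), [6, 1]), (array([415.5, 228. ]), np.int32(6), [6, 1]), (array([339.3, 242.8]), np.int32(43), [9, 10]), (array([361.4, 244.3]), np.int32(7), [6, 2]), (array([366. , 248.8]), np.int32(4), [3, 3]), (array([391.9, 265.5]), np.int32(25), [8, 6]), (array([331.8, 263.6]), np.int32(5), [3, 2])] 
  S [(array([290.6, 198. ]), np.int32(54), [4, 16]), (array([327.1, 230.8]), np.int32(42), [9, 11]), (array([316.2, 237.1]), np.int32(26), [7, 8])]
orange T [(array([362.2, 213.2]), np.int32(12), [5, 4]), (array([361.5, 224.9]), np.int32(11), [4, 5])] 
  S []
green T [(array([360.1, 250.2]), np.int32(77), [10, 11]), (array([359.4, 261.9]), np.int32(79), [10, 10])] 
  S [(array([331.9, 208. ]), np.int32(56), [9, 9]), (array([322., 212.]), np.int32(61), [9, 9])]
plum T [(array([339.7, 231. ]), np.int32(72), [10, 9]), (array([339. , 242.4]), np.int32(73), [9, 10])] 
  S [(array([326.9, 230.9]), np.int32(59), [9, 9]), (array([316.4, 236. ]), np.int32(50), [8, 9])]
```

View pics/c2.png

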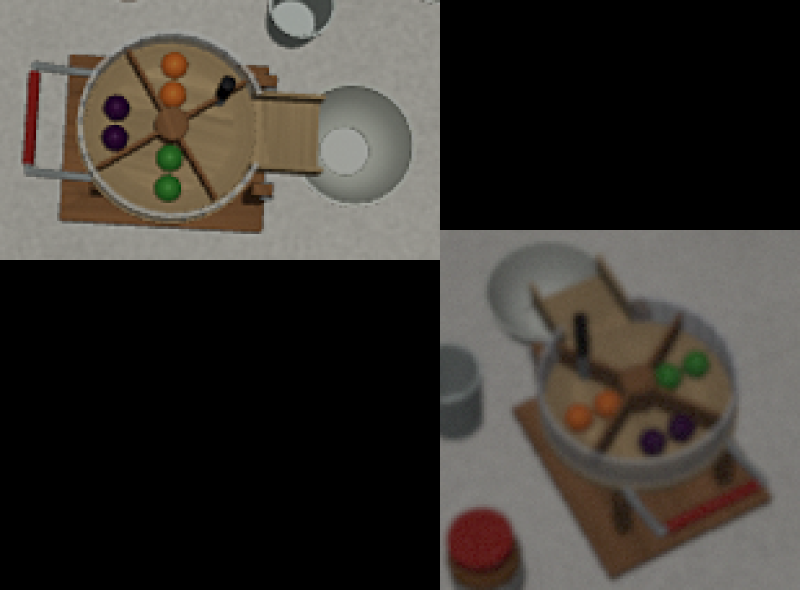

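The crops confirm the layout: orange is next counter-clockwise of the spout, and the peg divider is between them, at about 30 degrees rather than 45. Next I triangulate.

Run:
```python
from h import *
import pickle
d=pickle.load(open('d.pkl','rb'));t,s=d['top'],d['scene']
np.set_printoptions(precision=4,suppress=True)
for n,a,b in(('peg',(381.9,223.7),(290.6,198)),('g1',(360.1,250.2),(322,212)),('g2',(359.4,261.9),(331.9,208)),('p',(339.7,231),(326.9,230.9)),('p2',(339,242.4),(316.4,236))):print(n,*tri(t,a,s,b))
# handle by the axis ends
m=cv2.inRange(cv2.cvtColor(t['pixels'],cv2.COLOR_RGB2HSV),(0,150,60),(5,255,255));m[:195]=0;m[285:]=0;m[:,:295]=0;m[:,330:]=0
pts=np.argwhere(m)[:,::-1].astype(np.float32);vx,vy,x,y=cv2.fitLine(pts,2,0,.01,.01).ravel()
k=(pts-[x,y])@[vx,vy];e=[np.array([x,y])+q*np.array([vx,vy]) for q in(k.min()-.5,k.max()+.5)]
H=[onz(t,*p,.118) for p in e];print('handle',H,np.linalg.norm(H[0]-H[1]))
h=(H[0]+H[1])/2;u=(H[0]-H[1])[:2];u/=np.linalg.norm(u)
if u[0]<0:u=-u
ax=np.array([-u[1],u[0]])  # towards +y
if ax[1]<0:ax=-ax
w=h[:2]-.131*ax;print('mid',h,'ax',ax,'wheel',w,'hinge',h[:2]-.2256*ax)
print('wheel by hub', onz(t,360.7,238,.13),onz(t,360.7,238,.15))
```

```text
peg [ 0.5984 -0.0594  0.1571] 0.0005314995954389288
g1 [ 0.5414 -0.0097  0.1141] 0.0009503572669071242
g2 [ 0.5134 -0.0079  0.1115] 0.0006661067326537607
p [0.5766 0.0474 0.1404] 0.02199462998604958
p2 [0.5728 0.0333 0.084 ] 0.02012857580838336
handle [array([0.5358, 0.1213, 0.118 ]), array([0.624 , 0.1157, 0.118 ])] 0.08844476344813894
mid [0.5799 0.1185 0.118 ] ax [0.0642 0.9979] wheel [ 0.5715 -0.0122] hinge [ 0.5654 -0.1066]
wheel by hub [ 0.569  -0.0109  0.13  ] [ 0.5658 -0.0097  0.15  ]
```

```bash
python3 -m jog '[[0,0,0,-0.103,0],[0,0,0,-0.103,0],[-2.4,-3.2,0,0,0],[-2.4,-3.2,0,0,0],[-2.4,-3.2,0,0,0],[-2.4,-3.2,0,0,0],[-2.4,-3.2,0,0,0],[-2.4,-3.2,0,0,0],[-2.4,-3.2,0,0,0],[-2.4,-3.2,0,0,0]]'
```

```text
time: 1.1
ee_pos: [0.3452, 0.3281, 0.2391]
eef_rot: [0.023, 1.0, -0.004, -0.003]
ft_force: [0.4, 1.0, -0.9]
width: 0.087
```

```bash
python3 -m jog '[[-2.8,-3.9,-0.2,0,0],[-2.8,-3.9,-0.2,0,0],[-2.8,-3.9,-0.2,0,0],[-2.8,-3.9,-0.2,0,0],[-2.8,-3.9,-0.2,0,0],[-2.8,-3.9,-0.2,0,0],[-2.8,-3.9,-0.2,0,0],[-2.8,-3.9,-0.2,0,0],[-2.8,-3.9,-0.2,0,0],[-2.4,-3.2,0,0,0]]'
python3 - <<'E'
from h import *
c=snap('wrist','w1.png');print(r.read_state()['ee_pos'],r.read_state()['eef_rot'])
print(proj(c,[.5984,-.0594,.18]),proj(c,[.5715,-.0122,.128]),np.round(ray(c,320,240),3))
E
```

```text
time: 2.1
ee_pos: [0.6099, -0.0849, 0.2579]
eef_rot: [0.021, 1.0, -0.004, -0.003]
ft_force: [0.1, 1.7, 0.4]
width: 0.0869
[ 0.61114616 -0.09109961  0.25709277] [ 0.02384479  0.99969591 -0.0054663  -0.00310384]
[355.08002205 244.60975028] [409.8786754  188.04923638] [[ 0.528 -0.08   0.398]
 [ 0.293 -0.007 -0.956]]
```

View pics/w1.png

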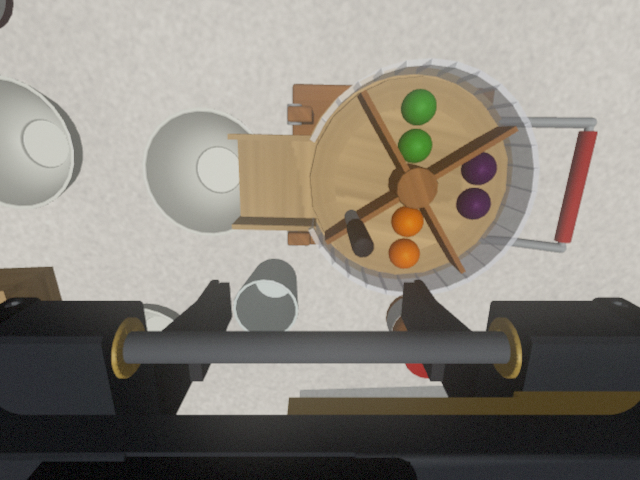

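Wrist view: the peg top is at about (362,248) and the hub at (416,188), 6-8 px right of the prediction (about 3 mm). The arm was still settling at the time, so I measure again now it is still.

Run:
```python
from h import *
np.set_printoptions(precision=4,suppress=True)
c=snap('wrist','w2.png');c=snap('wrist','w2.png');st=r.read_state();print(st['ee_pos'],st['eef_rot'],st['ft_force'])
print(proj(c,[.5984,-.0594,.18]),proj(c,[.5715,-.0122,.128]))
m=cv2.inRange(c['pixels'],(0,0,0),(45,45,45));m[275:]=0;m[:190]=0;m[:,:330]=0;m[:,420:]=0
n,l,s,ce=cv2.connectedComponentsWithStats(m)
for i in range(1,n):
    if s[i,4]>60:
        print(s[i],ce[i]);p=np.argwhere(l==i)[:,::-1].astype(np.float32);(a,b,w)=cv2.minAreaRect(p);print(a,b,w,cv2.boxPoints((a,b,w)).round(1).tolist())
print('red',blobs(c,(0,150,60),(8,255,255),(540,110,610,260),50))
m=cv2.inRange(cv2.cvtColor(c['pixels'],cv2.COLOR_RGB2HSV),(0,150,60),(8,255,255));m[:,:540]=0;p=np.argwhere(m)[:,::-1].astype(np.float32)
R=cv2.minAreaRect(p);B=cv2.boxPoints(R);print(R,[onz(c,*q,.118) for q in B],onz(c,*R[0],.118))
```

```text
[ 0.6092 -0.0854  0.2569] [ 0.0231  0.9997 -0.0042 -0.004 ] [0.5935 0.3819 0.3904]
[361.1047 244.8644] [415.2605 187.7516]
red [(array([591.3, 163.5]), np.int32(383), [25, 73])]
((585.5000610351562, 184.50003051757812), (8.00367546081543, 113.2641372680664), 14.03624439239502) [array([0.6205, 0.1165, 0.118 ]), array([0.5348, 0.1232, 0.118 ]), array([0.5365, 0.1292, 0.118 ]), array([0.6224, 0.1231, 0.118 ])] [0.5766 0.1231 0.118 ]
```

```bash
python3 -m jog '[[0.6,1.3,0,-0.02,0],[0.6,1.3,0,0,0],[0.1,0.2,0,0,0.3],[0,0,2,0,0.3],[0,0,2,0,0.3],[0,0,2,0,0.3],[0,0,1.5,0,0.3],[0,0,1,0,0.3],[0,0,0.5,0,0.3],[0,0,0,0,0.3]]'
```

```text
time: 3.25
ee_pos: [0.5928, -0.0395, 0.1661]
eef_rot: [0.002, 1.0, -0.0, -0.002]
ft_force: [-0.7, 0.3, 0.5]
width: 0.061
```

```bash
python3 -m jog '[[-0.3,-1.0,0,0,0.3],[0,0,0,0,0.3],[0,0,0,0,0.3],[-0.2,-0.5,0,0,0.3],[0,0,0,0,0.3],[0,0,0,0,0.3],[0,0,0,0,0.3],[0,0,0,0,0.3],[0,0,0,0,0.3],[0,0,0,0,0.3]]'
```

```text
time: 4.25
ee_pos: [0.5995, -0.0561, 0.1688]
eef_rot: [0.002, 1.0, -0.0, -0.0]
ft_force: [-0.2, -1.0, 0.3]
width: 0.061
```

```bash
python3 -m jog '[[0.1,-0.25,0.25,0,0.4],[0,0,0,0,1],[0,0,0,0,1],[0,0,0,0,1],[0,0,0,0,1],[0,0,0,0,1],[0,0,0,0,1],[0,0,0,0,1],[0,0,0,0,1],[0,0,0,0,1]]' 12
```

```text
time: 5.25
ee_pos: [0.5982, -0.0577, 0.1659]
eef_rot: [0.002, 1.0, 0.0, -0.001]
ft_force: [-1.2, 0.6, -0.5]
width: 0.0132
```

```bash
python3 -m jog '[[0.42,-0.22,0,0,1],[0.43,-0.18,0,0,1],[0.45,-0.14,0,0,1],[0.46,-0.1,0,0,1],[0.47,-0.06,0,0,1],[0.47,-0.02,0,0,1],[0,0,0,0,1],[0,0,0,0,1],[0,0,0,0,1],[0,0,0,0,1]]'
```

```text
time: 6.25
ee_pos: [0.5688, -0.0628, 0.166]
eef_rot: [0.001, 1.0, 0.002, -0.0]
ft_force: [1.0, 3.6, -0.6]
width: 0.0134
```

```bash
python3 -m jog '[[0.47,0.08,0,0,1],[0.47,0.12,0,0,1],[0.46,0.16,0,0,1],[0.45,0.2,0,0,1],[0.42,0.25,0,0,1],[0.41,0.28,0,0,1],[0.38,0.3,0,0,1],[0,0,0,0,1],[0,0,0,0,1],[0,0,0,0,1]]'
```

```text
time: 7.25
ee_pos: [0.5364, -0.0473, 0.166]
eef_rot: [0.0, 1.0, 0.002, 0.002]
ft_force: [4.4, 3.1, -3.4]
width: 0.0136
```

Run:
```python
from h import *
c=snap('scene','s2.png');w=snap('wrist');print(r.read_state()['ft_force'])
b=cv2.resize(c['pixels'][160:290,240:370],(400,400),interpolation=3)
a=cv2.resize(w['pixels'],(400,300))
im=np.zeros((400,800,3),np.uint8);im[:,:400]=b;im[:300,400:]=a
cv2.imwrite('pics/c3.png',im[:,:,::-1])
```

```text
[ 3.92054948  3.80057687 -2.14118715]
```

View pics/c3.png

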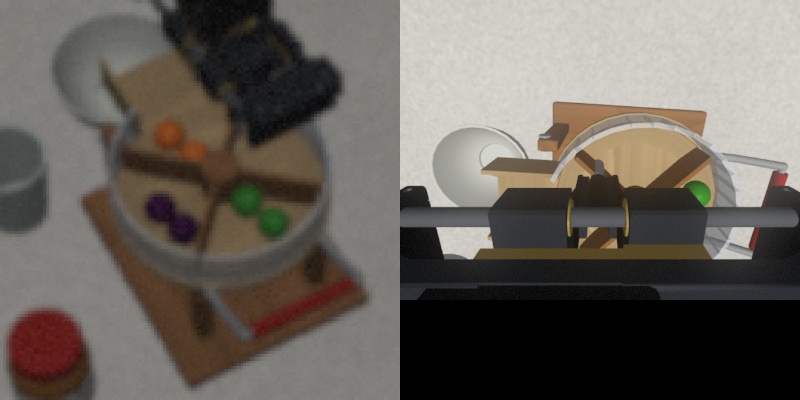

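Orange is nearly square to the spout, with about 4° left to turn. I nudge it, release, rise and check.

```bash
python3 -m jog '[[0.25,0.3,0,0,1],[0,0,0,0,1],[0,0,0,0,1],[0,0,0,0,1],[0,0,0,0,0.3],[0,0,0,0,0.3],[0,0,0,0,0.3],[0,0,0,0,0.3],[0,0,-2,0,0.3],[0,0,-2,0,0.3]]'
python3 -m jog '[[0,0,-2,0,0.3],[0,0,-2,0,0.3],[0,3,-1,0,0.3],[0,4,0,0,0.5],[0,4,0,0,0.5],[0,4,0,0,0.5],[0,2,0,0,0.5],[0,0,0,0,0.5],[0,0,0,0,0.5],[0,0,0,0,0.5]]'
python3 - <<'E'
from h import *
st=r.read_state();print(st['ee_pos'],st['ft_force'])
c=snap('wrist');s=snap('scene');t=snap('top')
im=np.zeros((600,800,3),np.uint8)
im[:300,:400]=cv2.resize(c['pixels'],(400,300));im[:300,400:]=cv2.resize(t['pixels'][190:290,295:430],(400,300),interpolation=3)
im[300:,:300]=cv2.resize(s['pixels'][160:290,240:370],(300,300),interpolation=3)
cv2.imwrite('pics/c4.png',im[:,:,::-1])
E
```

```text
time: 8.35
ee_pos: [0.5311, -0.0482, 0.2045]
eef_rot: [0.002, 1.0, -0.0, -0.002]
ft_force: [0.6, 0.4, 0.8]
width: 0.0535
time: 9.35
ee_pos: [0.5333, 0.1223, 0.2599]
eef_rot: [0.007, 1.0, -0.001, -0.0]
ft_force: [-0.0, -0.2, 0.3]
width: 0.0433
[0.53327524 0.12228634 0.25991623] [-0.0209353  -0.15587758  0.27559672]
```

View pics/c4.png

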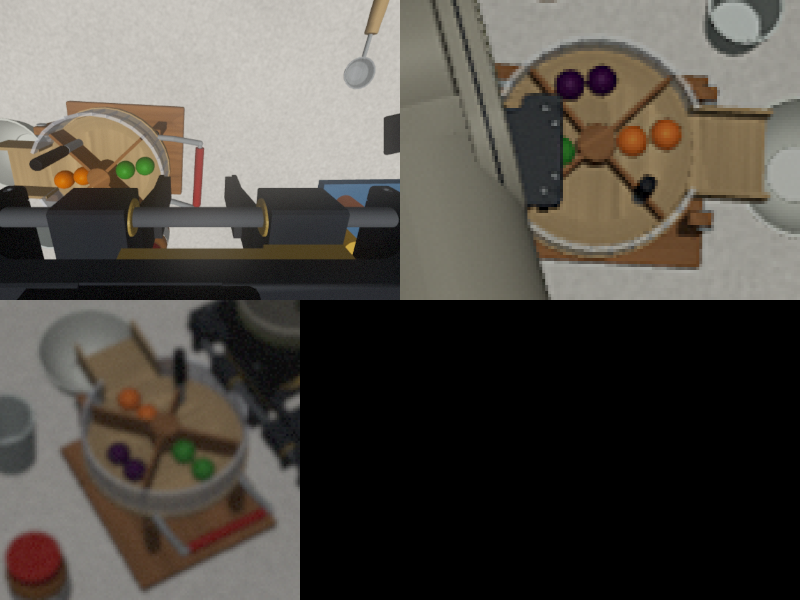

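The top crop shows the orange compartment's dividers at about +40° and -49°. Their bisector is -4.4° against the spout axis at -3.7°, so it is square enough. Next, the handle.

```bash
python3 - <<'E'
from h import *
import pickle
np.set_printoptions(precision=4,suppress=True)
d=pickle.load(open('d.pkl','rb'));t,s=d['top'],d['scene']
print('handle tri',tri(t,(306.8,235.1),s,(337.2,259.6)))
E
python3 -m jog '[[-1.5,0,0,0.05,0.5],[-1.5,0,0,0,0.5],[-1.2,-0.1,0,0,0.5],[0,0,2,0,0.5],[0,0,3,0,0.5],[0,0,3,0,0.5],[0,0,1.5,0,0.5],[0,0,0.5,0,0.5],[0,0,0,0,0.5],[0,0,0,0,0.5]]'
```

```text
handle tri (array([0.5805, 0.1186, 0.1079]), np.float64(0.001180529683306728))
time: 10.5
ee_pos: [0.5793, 0.1099, 0.1595]
eef_rot: [0.039, 0.999, -0.001, 0.002]
ft_force: [-0.3, 0.3, 0.7]
width: 0.0433
```

```bash
python3 -m jog '[[0,0.9,0,0,0.5],[0,0,0,0,0.5],[0,0,0,0,0.5],[0,0,1,0,0.5],[0,0,1,0,0.5],[0,0,1,0,0.5],[0,0,0.5,0,0.5],[0,0,0,0,0.5],[0,0,0,0,0.5],[0,0,0,0,0.5]]'
```

```text
time: 11.5
ee_pos: [0.5812, 0.1199, 0.1234]
eef_rot: [0.039, 0.999, -0.0, 0.004]
ft_force: [-0.3, -0.6, -0.3]
width: 0.0434
```

```bash
python3 -m jog '[[0,0,0.5,0,0.5],[0,0,0,0,0.5],[0,0,0,0,1],[0,0,0,0,1],[0,0,0,0,1],[0,0,0,0,1],[0,0,0,0,1],[0,0,0,0,1],[0,0,0,0,1],[0,0,0,0,1]]' 40
```

```text
time: 12.5
ee_pos: [0.582, 0.1216, 0.1192]
eef_rot: [0.039, 0.999, 0.001, 0.005]
ft_force: [0.7, 0.1, -1.0]
width: 0.0106
```

```bash
python3 -m jog '[[0,-0.15,-1.1,0,1],[0,-0.2,-1.1,0,1],[0,-0.26,-1.1,0,1],[0,-0.32,-1.1,0,1],[0,-0.38,-1.06,0,1],[0,-0.42,-1.06,0,1],[0,-0.48,-1.02,0,1],[0,-0.53,-1.02,0,1],[0,0,0,0,1],[0,0,0,0,1]]'
```

```text
time: 13.5
ee_pos: [0.5799, 0.0903, 0.2118]
eef_rot: [0.039, 0.999, 0.001, 0.007]
ft_force: [3.6, -0.9, -3.5]
width: 0.0107
```

```bash
python3 -m jog '[[0,-0.6,-0.95,0,1],[0,-0.65,-0.92,0,1],[0,-0.7,-0.88,0,1],[0,-0.75,-0.84,0,1],[0,-0.8,-0.8,0,1],[0,-0.82,-0.74,0,1],[0,0,0,0,1],[0,0,0,0,1],[0,0,0,0,1],[0,0,0,0,1]]'
python3 -m jog '[[0,0,0,0,1],[0,0,0,0,1],[0,0,0,0,1],[0,0,0,0,1],[0,0,0,0,1],[0,0,0,0,1],[0,0,0,0,1],[0,0,0,0,1],[0,0,0,0,1],[0,0,0,0,1]]'
python3 - <<'E'
from h import *
s=snap('scene');t=snap('top')
im=np.zeros((360,760,3),np.uint8)
im[:,:360]=cv2.resize(s['pixels'][150:280,240:370],(360,360),interpolation=3);im[:300,360:]=cv2.resize(t['pixels'][190:290,330:463],(400,300),interpolation=3)
cv2.imwrite('pics/c5.png',im[:,:,::-1])
E
```

```text
time: 14.5
ee_pos: [0.5772, 0.0494, 0.2619]
eef_rot: [0.037, 0.999, 0.001, 0.008]
ft_force: [4.5, 0.2, -1.8]
width: 0.0108
time: 15.5
ee_pos: [0.5772, 0.0502, 0.2611]
eef_rot: [0.037, 0.999, 0.001, 0.007]
ft_force: [3.9, 0.3, -2.3]
width: 0.0104
```

View pics/c5.png

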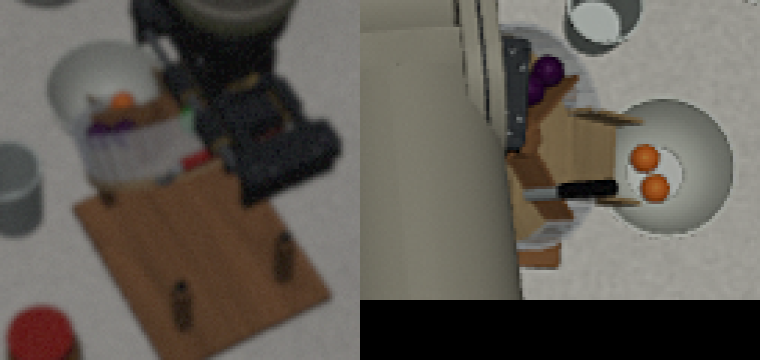

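Both orange sweets are in the bowl, at (645,158) and (655,188) in the top crop, and the plum ones are still in the carousel. I lower it along the same arc.

```bash
python3 -m jog '[[0,0.66,0.58,0,1],[0,0.62,0.62,0,1],[0,0.58,0.66,0,1],[0,0.55,0.69,0,1],[0,0.51,0.71,0,1],[0,0.48,0.74,0,1],[0,0.45,0.76,0,1],[0,0.42,0.78,0,1],[0,0.39,0.8,0,1],[0,0.36,0.82,0,1]]'
```

```text
time: 16.6
ee_pos: [0.5809, 0.1051, 0.1827]
eef_rot: [0.036, 0.999, 0.001, 0.006]
ft_force: [1.5, -0.7, -1.9]
width: 0.0107
```

```bash
python3 -m jog '[[0,0.25,0.6,0,1],[0,0.25,0.6,0,1],[0,0.22,0.6,0,1],[0,0.19,0.55,0,1],[0,0.15,0.5,0,1],[0,0.12,0.5,0,1],[0,0.1,0.45,0,1],[0,0.08,0.4,0,1],[0,0.04,0.2,0,1],[0,0,0,0,1]]'
```

```text
time: 17.6
ee_pos: [0.5819, 0.1196, 0.1333]
eef_rot: [0.037, 0.999, 0.0, 0.005]
ft_force: [1.5, 0.6, -3.3]
width: 0.0107
```

Up by 14.1 mm; go down slowly.

```bash
python3 -m jog '[[0,0.03,0.2,0,1],[0,0.03,0.2,0,1],[0,0.03,0.2,0,1],[0,0.03,0.2,0,1],[0,0.02,0.2,0,1],[0,0.02,0.15,0,1],[0,0,0.1,0,1],[0,0,0,0,1],[0,0,0,0,1],[0,0,0,0,1]]'
```

```text
time: 18.6
ee_pos: [0.582, 0.1216, 0.1201]
eef_rot: [0.037, 0.999, 0.0, 0.005]
ft_force: [1.1, 0.0, -3.2]
width: 0.0107
```

```bash
python3 -m jog '[[0,0,0.1,0,1],[0,0,0,0,1],[0,0,0.1,0,1],[0,0,0,0,1],[0,0,0,0,1],[0,0,0,0,1],[0,0,0,0,1],[0,0,0,0,1],[0,0,0,0,1],[0,0,0,0,1]]'
```

```text
time: 19.6
ee_pos: [0.5821, 0.1217, 0.1192]
eef_rot: [0.037, 0.999, 0.001, 0.005]
ft_force: [-0.1, 0.4, -1.9]
width: 0.0105
```

```bash
python3 -m jog '[[0,0,0.1,0,1],[0,0,0,0,1],[0,0,0,0,1],[0,0,0,0,0.85],[0,0,0,0,0.5],[0,0,0,0,0.5],[0,0,0,0,0.5],[0,0,0,0,0.5],[0,0,0,0,0.5],[0,0,0,0,0.5]]' 5
python3 -m jog '[[0,0,-1,0,0.5],[0,0,-2,0,0.5],[0,0,-2,0,0.5],[0,0,-3,0,0.5],[0,0,-3,0,0.5],[0,3,-1,0,0.5],[0,4,0,0,0.5],[0,4,0,0,0.5],[0,4,0,0,0.5],[0,4,0,0,0.5]]'
python3 -m jog '[[0,4,0,0,0.5],[0,4,0,0,0.5],[0,3,0,0,0.5],[0,0,0,0,0.5],[0,0,0,0,0.5],[0,0,0,0,0.5],[0,0,0,0,0.5],[0,0,0,0,0.5],[0,0,0,0,0.5],[0,0,0,0,0.5]]'
python3 - <<'E'
from h import *
s=snap('scene');t=snap('top')
print(blobs(t,(0,150,60),(5,255,255),(295,195,330,285)))
im=np.zeros((540,800,3),np.uint8)
im[:300,:400]=cv2.resize(s['pixels'],(400,300));im[:300,400:]=cv2.resize(t['pixels'],(400,300))
im[300:,:240]=cv2.resize(s['pixels'][150:280,240:370],(240,240),interpolation=3);im[300:,240:648]=cv2.resize(t['pixels'][190:290,295:465],(408,240),interpolation=3)
cv2.imwrite('pics/c6.png',im[:,:,::-1])
E
```

```text
time: 20.6
ee_pos: [0.5827, 0.1215, 0.1189]
eef_rot: [0.037, 0.999, 0.001, 0.005]
ft_force: [-0.0, 0.2, 0.1]
width: 0.0427
time: 21.6
ee_pos: [0.599, 0.308, 0.2542]
eef_rot: [0.044, 0.999, 0.002, 0.009]
ft_force: [0.5, 0.7, 1.1]
width: 0.0435
time: 22.6
ee_pos: [0.6073, 0.4251, 0.2595]
eef_rot: [0.043, 0.999, 0.003, 0.01]
ft_force: [-0.1, 0.9, 0.1]
width: 0.0433
[(array([306.8, 235.1]), np.int32(136), [6, 36])]
```

View pics/c6.png

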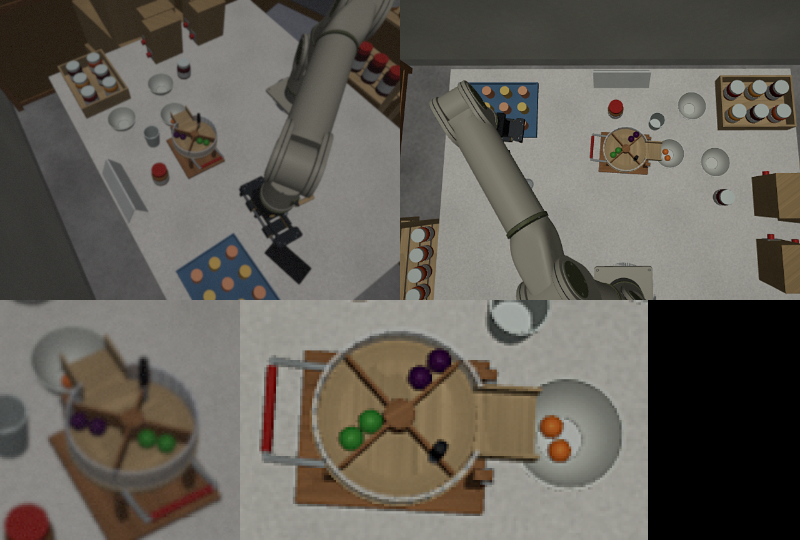

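The handle is back at its starting pixel exactly, (306.8, 235.1). Both orange sweets are in the bowl, and the green and plum ones are still in the carousel. The arm is clear, so I hand it in.

```bash
python3 -c "
from bench import r;r.close_job()"
```

```text
the job is handed in; nothing more can be done
```

The job is done and handed in at about 23 s of the 61 s allowed. I turned the carousel clockwise by its peg, about 78°, until the orange compartment faced the spout. I then lifted the handle to a tip of about 0.72 rad, held it for just over a second, lowered it along the same arc and let go only once it was resting on its stop.

**Last checks:**
- **Sweets:** both orange sweets are in the bowl, and the two green and two plum ones are still in the carousel.
- **Carousel:** the handle is back at exactly its starting pixel, and the force on the tool was about 0 N after release.
- **Other things on the table:** the bowl, jars and cup look unmoved in the final pictures. The arm hid most of the spoon and phone in those views, but it only passed well above that area.

**Disagreements:**
- While turning, the peg's path suggested the turntable's axis was 3–4 mm from where I had measured it, with side forces of up to about 5 N. The final alignment was within about 1° of the spout.
- Some short moves overshot, by up to 2 cm. I corrected them before each grip, and the tool's force readings showed no contact.

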